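# Scan the board in, then close the test jig four clicks and hold it

## Robot

A 7-joint arm with a two-finger parallel gripper is mounted at the origin on a cart in front of the work surface, level with it; the furniture and walls round the work are solid. World frame = base frame: x ahead of the robot, y to its left, z up, the work surface at z = 0. Lengths are in m, angles in rad, forces in N, time in s.
With the tool pointing down it reaches from about 0.4 to 0.85 m from the base axis. Payload 10.4 kg.
Tool frame: the origin (TCP) lies on the centre line of the jaws, within the pads' length; the fingertips stand 8 mm ahead of it and the grasp point (between the pads) lies 11 mm behind it (r.finger_overhang is the distance from the TCP to the fingertips, in m); z points along the fingers, y is the line along which they close (so a half turn about z gives the same grasp; the last joint's range is limited). The gripper opens to 87 mm and grips with 3 to 60 N. Pads are 19 mm wide; open, the fingers measure 117 mm over their backs; the gripper's body (75 mm by 190 mm) begins 51 mm behind the grasp point.
Start: joints at [1.31, 0.332, -0.065, 1.46, 0.022, 1.35, -0.088], TCP at [0.147, -0.607, 0.231] pointing down, gripper open.
Joint ranges: [-2.6, 2.6], [-0.5, 2.12], [-1.47, 1.34], [0.16, 2.42], [-1.27, 4.41], [0.06, 2.06], [-2.6, 2.6]. Speed limits (rad/s): [2.22, 2.22, 2.79, 2.79, 3.14, 3.14, 3.14].

## Interface

Orientations are given as a unit quaternion [x, y, z, w].
In Python, from bench import r, vision gives the robot as it stands.
- The arm moves only by the tool drive_tool, never from a script. Its argument "series" is a list of rows, each a list of 2 entries, a list of its own where there are three numbers: the shift along the world's x, y, z in cm, then the turn about the world's z in degrees. A call has exactly 10 rows; each row shifts and turns the commanded pose from where the row before left it; what a row does not reach is not made up. A row lasts 1/8 s, in which the tool goes at most 62.5 mm and 10.7 degrees, less where a joint would pass 70% of its speed; a pose out of reach is approached as far as the arm can. A call with a gripper value outside its range is refused whole. "hand" is the closure, from 0 (fully open) to 1 (shut), set as the call begins (left out, the last holds). The fingers move at their own pace and stop on an object; "newtons" is the grip in N (left out, the last holds). Time passes only in rows, so rows that do not move let the fingers close, or fill a call up. It gives the time, the measured TCP pose, the force, the opening and the grip force at its end, in the units of the state.
- r.read_state(): the state, without advancing time (a new reading comes with each control period).
- vision.camera(name): name is "scene" or "top" or "wrist"; returns a dict with "color" (480x640x3 uint8, red, green, blue), "intrinsics" (3x3 intrinsics, pixels), "R" (3x3) and "t" (3): a world point X has camera coordinates R X + t; the wrist camera has in their place "mount" (4x4, takes a point from camera to tool coordinates, whose origin is the TCP and whose axes are the flange's). Camera axes: x right, y down, z forward; pixel columns grow to the right and rows downward; lengths in m; the calibration is good to about 2 mm. The wrist camera is an equidistant fisheye: a pixel r from the principal point sees the ray r / f radians off the axis. A picture is of the moment at which its call begins: read the wrist's pose just before it. There is no depth.
- r.close_job(): hands the job in; it is judged then, once.
The state is a dict: "time": time; "joint_positions": joint angles; "joint_vel": joint speeds; "joint_torque": joint torques, N m; "ee_pos": TCP position; "eef_rot": TCP orientation; "ft_force": force on the tool from outside, world axes, zero at the start; "torque": the same for the moment, N m; "width": finger opening in m; "grip_force": force on a finger pad.
Only numpy, scipy, OpenCV 4.12 (cv2) and the standard library are available. Lean on these libraries where they do the work, as an engineer would, in place of code of your own. Each camera call takes 0.05 s, during which the arm holds its last target. There are 200 camera calls.

## Task

Get the circuit board in the test jig ready for its electrical test. First book it in: lift the barcode reader out of its cradle, hold it upright and still for a good second with its window squarely above the barcode label on the board, about 8 cm away, and stand it back in its cradle. Then bring the jig's lever forward and down from its raised rest by exactly four clicks, never as far as a fifth, and finish while still holding it in the fourth click: the spring probes throw it back up when it is let go.

Things in the scene. Friction and masses are not known exactly. Their poses are not given: they have to be found in the camera images.
- scanner: Hand-held barcode reader: grey upright block 44 (x) x 30 (y) x 109 mm tall, 0.13 kg, with a dark rubber rim at its lower end. It stands in the cradle, window down. Origin: centre of the lower end, where the window looks straight out along -z. Grip it across its 30 mm sides, 70 to 100 mm above the origin. It reads a label 50 to 110 mm from the window.
- cradle: Black charging cradle fixed to the bench, 72 x 56 mm, walls 45 mm high, on an 80 x 64 mm foot. Origin: centre of its underside. Open pocket 52 (x) x 38 (y) mm from above, floor 10 mm above the origin; the reader stands on that floor with 4 mm play on each side and comes straight up out of it.
- label (a point): Centre of the white barcode label, 28 x 15 mm, flat on the front end of the green board (toward the robot) in the jig, between a white and a green connector that stand up to 18 mm above the board. z points up out of the label. The white press plate and the lever are farther back.
- board: Green circuit board, 60 x 92 mm, parts up to 22 mm tall, held in the jig's carrier about 52 mm above the bench; the carrier sinks about 7 mm by the fourth click. Origin: centre of its underside; its y axis points to the jig's front.
- jig: Test jig fixed to the bench: grey base 220 (x) x 170 (y) x 30 mm, aluminium cheeks 146 mm high on its rear half, white press plate between them at 88 to 98 mm. Origin: on the bench, 120 mm (x) from the rear and 100 mm from the front of the base, middle in y, -x is its front. The lever is on its +y side.
- lever_handle: Black revolving grip at the end of the lever: round bar 16 mm thick, 62 mm long, along its y axis (the jig's y), free at the +y end, with the steel lever arm 31 mm from the origin at the -y end. Origin: middle of the bar. It spins freely on the lever, so it can be pinched from above across its thickness and carried along the arc; its own x and z axes turn as it spins.
- lever_pivot (a point): Point on the lever's horizontal pivot axis, level with the middle of the grip along that axis, 116 mm above the bench. The grip moves round it on a circle of 125 mm radius in the jig's x-z plane. At rest the lever stands 65 degrees above level, leaning to the jig's front.
- lever (a joint): Lever angle, rad: 0 at the raised rest, grows as the grip comes forward and down, stop at 1.08. A spring pawl clicks into a notch every 0.17 rad (0.17, 0.34, 0.51, 0.68, 0.85, 1.02; 21 mm apart at the grip). Push at the grip: up to 8 N at first, 15 N past the fourth; it eases by about 5 N toward each notch and climbs as much just past it. From the third notch on probe springs throw the lever back.
- strap_roll: Bystander: small roll of black strap, 41 x 92 x 24 mm, loose on the bench.
- terminal_block: Bystander: white terminal block, 16 x 34 x 15 mm, loose on the bench.
- bolt: Bystander: steel bolt, 11 x 44 x 10 mm, loose on the bench.
Mind the look-alikes: they are no part of the job. What is shaped like the scanner but blue is not meant. Leave any red look-alike of the cradle alone.

How it is judged:
On the way, in this order (a step that is already met when the one before it is completed fails the run):
1. the reader is held upright and still in the fingers, its window 50 to 110 mm above the label and within 15 mm of straight over it, for 1 s (horizontal distance between scanner and label below 0.015 m and z of scanner in the frame of label between 0.05 and 0.11 m and angle between scanner's own z axis and vertical below 0.15 rad and linear speed of scanner below 0.03 m/s and contact force between the fingers and scanner above 0.5 N), for 1 s.
2. the reader stands in its cradle again and is let go (horizontal distance between scanner and cradle below 0.012 m and z of scanner in the frame of cradle below 0.018 m and angle between scanner's own z axis and vertical below 0.12 rad and contact force between the fingers and scanner below 0.1 N and linear speed of scanner below 0.02 m/s), for 0.2 s.
3. the lever is in its fourth click, held by the fingers (value of joint lever between 0.62 and 0.745 rad and contact force between the fingers and lever_handle above 1 N), for 0.3 s.
At the end, for the whole second after the job is handed in: The fingers hold the lever in its fourth click (0.62 to 0.745 rad, push over 1 N, at rest) while the reader stands released in its cradle, within 12 mm of its centre, on the floor of the pocket (8 mm) and upright (0.12 rad) (all of step 2 and all of step 3 and velocity of joint lever between -0.1 and 0.1 rad/s); the arm keeps its last pose, push and grip.
It fails at once if the lever goes past its fourth click into the fifth (value of joint lever above 0.79 rad).
It fails at once if the reader is knocked against the board (contact force between scanner and board above 2 N).
It fails at once if the strap roll is pushed away (distance of strap_roll from where it was at the start of the episode above 0.03 m).
It fails at once if the terminal block is pushed away (distance of terminal_block from where it was at the start of the episode above 0.03 m).
It fails at once if the bolt is pushed away (distance of bolt from where it was at the start of the episode above 0.03 m).
It also fails if it takes over 70 s, if anything falls off the work surface, if the arm or the gripper's body presses on something with over 40 N, if the wrist force passes 120 N, or if a joint passes its speed limit or range.

## Working session

There is one attempt and no reset: what is moved stays moved. The work goes in short steps, Python scripts to look and compute and a tool call to move; the robot and the scene stay as the last step left them, time stands still between calls to the robot, and variables do not carry over. Pictures are saved under pics/ and viewed, at most 10 in all, crops included, and the job is handed in when it is done.

Besides the shell and the picture viewer there is one more tool, called after "Emit:" as name(argument=value, ...), one argument or row to a line, values as JSON. drive_tool: Moves the arm, as the interface text tells. Its arguments: {"type":"object","properties":{"series":{"type":"array"},"hand":{"type":"number"},"newtons":{"type":"number"}},"required":["series"]}

```bash
ls; mkdir -p pics; cat > h.py <<'E'
import numpy as np, cv2
from bench import r, vision
def snap(n,f):
    c=vision.camera(n); cv2.imwrite(f'pics/{f}.png',cv2.cvtColor(c['color'],cv2.COLOR_RGB2BGR)); 
    np.savez(f'pics/{f}.npz',**{k:v for k,v in c.items()}); return c
def ray(c,u,v):
    K,R,t=np.array(c['intrinsics']),np.array(c['R']),np.array(c['t'])
    return -R.T@t, R.T@np.linalg.solve(K,[u,v,1.])
def onz(c,u,v,z):
    o,d=ray(c,u,v); return o+d*(z-o[2])/d[2]
def tri(c1,p1,c2,p2):
    o1,d1=ray(c1,*p1);o2,d2=ray(c2,*p2)
    s=np.linalg.lstsq(np.c_[d1,-d2],o2-o1,rcond=None)[0]
    a,b=o1+s[0]*d1,o2+s[1]*d2
    return (a+b)/2,np.linalg.norm(a-b)
def proj(c,X):
    p=np.array(c['intrinsics'])@(np.array(c['R'])@np.array(X)+np.array(c['t'])); return p[:2]/p[2]
E
python3 - <<'E'
from h import *
for n in('scene','top'):
    c=snap(n,n+'0'); print(n,c['intrinsics'],-np.array(c['R']).T@np.array(c['t']))
print(r.read_state())
E
```

```text
pics
scene [[447.13637679   0.         316.64395286]
 [  0.         447.13637679 238.74764588]
 [  0.           0.           1.        ]] [-0.0481096   0.17303824  0.77280202]
top [[466.58301443   0.         322.39591732]
 [  0.         466.58301443 241.1691797 ]
 [  0.           0.           1.        ]] [ 0.35291051 -0.10660765  1.32155577]
{'time': 0.1, 'joint_positions': array([ 1.31039992,  0.33280361, -0.06468366,  1.46083445,  0.02161704,
        1.34986566, -0.08845616]), 'joint_vel': array([ 0.00288805, -0.00140682,  0.00102333, -0.00245556,  0.00065104,
        0.00044692,  0.0021036 ]), 'joint_torque': array([ 1.60604348e-03, -6.24548650e+01,  2.50683201e-02, -3.90715814e+01,
       -6.13572565e-02,  3.67174158e-02,  6.87718784e-05]), 'ee_pos': array([ 0.14713547, -0.60711066,  0.22984753]), 'eef_rot': array([ 9.92936731e-01,  1.18643499e-01, -1.08995682e-04, -5.97777556e-04]), 'ft_force': array([ 0.6734505 , -0.61007614, -0.28488917]), 'torque': array([-0.03081439, -0.04935619,  0.04354861]), 'grip_force': 0.0, 'width': 0.0866845786882059}
```

View pics/scene0.png

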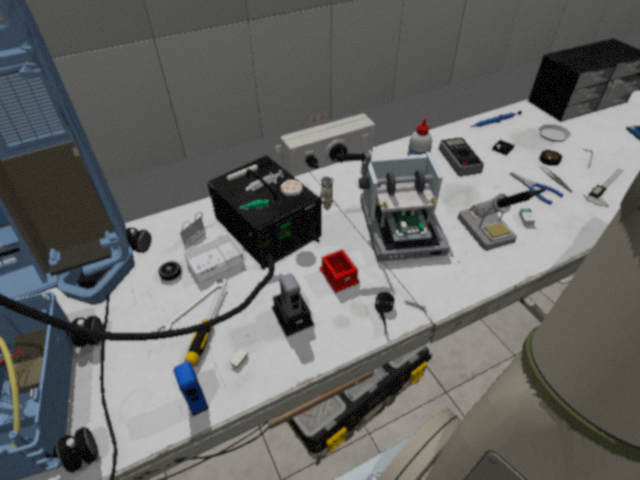

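View pics/top0.png

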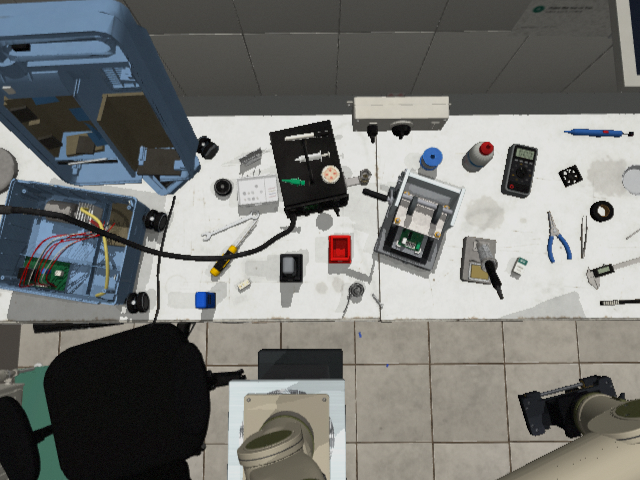

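Scene: the grey reader stands in the black cradle at scene (290,300) / top (291,267). The blue look-alike is at scene (188,388) / top (205,299), and the empty red cradle at scene (340,270) / top (340,249). The grey block in the black cradle fits the description. The jig is at top (415,225), with its black grip at top (376,193). I'll confirm this in an enlarged crop.

```bash
python3 - <<'E'
from h import *
s=cv2.imread('pics/scene0.png');t=cv2.imread('pics/top0.png')
f=lambda im,x,y,w,h,k:cv2.resize(im[y:y+h,x:x+w],None,fx=k,fy=k,interpolation=cv2.INTER_CUBIC)
a=f(t,365,155,110,120,4)[:, :400]; a=f(t,368,160,100,110,4)   # 400x440 
b=f(s,355,145,100,115,4)[:440]
cv2.imwrite('pics/cropA.png',np.hstack([a,b]))
a=f(t,270,230,100,75,4);b=f(s,265,245,100,90,4)[:300]
b=f(s,265,265,100,75,4)
cv2.imwrite('pics/cropB.png',np.hstack([a,b]))
c=dict(np.load('pics/top0.npz'))
print(proj(c,[0,0,0]))
E
```

```text
[286.61138986 437.27076779]
```

View pics/cropA.png

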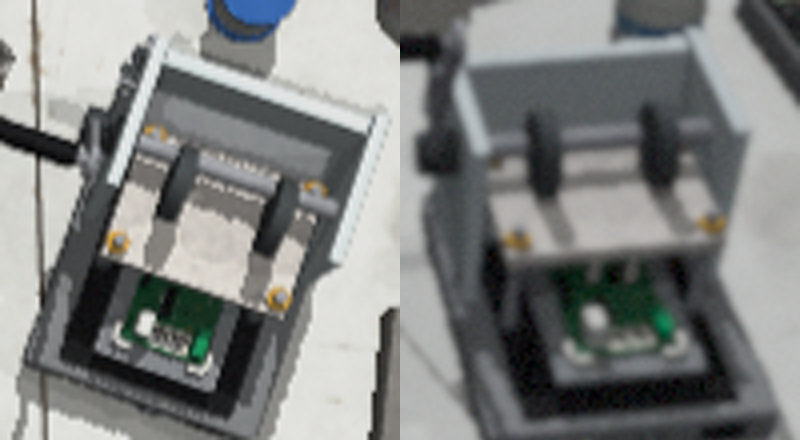

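View pics/cropB.png

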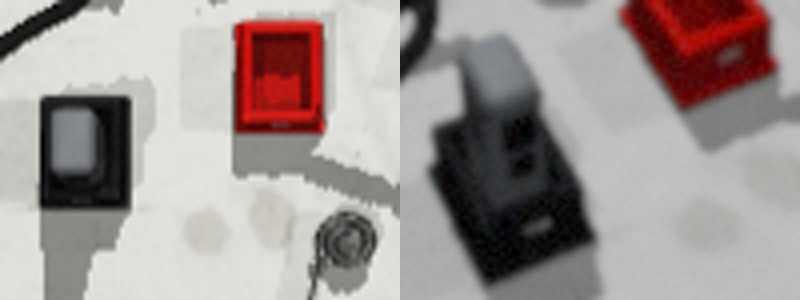

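Confirmed: the grey reader is in the black cradle, with its top near top-view (288,265). The label is at top (410,244), between the white and green connectors. The black grip spans about top (362..388, 190..198). Next I'll measure these.

```bash
python3 - <<'E'
from h import *
T=dict(np.load('pics/top0.npz'));S=dict(np.load('pics/scene0.npz'))
def blob(im,box,cond,name):
    x0,y0,x1,y1=box; p=im[y0:y1,x0:x1].astype(int)
    m=cond(p).astype(np.uint8)
    n,l,st,ce=cv2.connectedComponentsWithStats(m)
    k=1+np.argmax(st[1:,4]); ys,xs=np.where(l==k)
    rc=cv2.minAreaRect(np.c_[xs+x0,ys+y0].astype(np.float32))
    print(name,st[k,4],'cen',ce[k]+[x0,y0],'rect',np.round(rc[0],1),np.round(rc[1],1),round(rc[2],1),'bb',xs.min()+x0,xs.max()+x0,ys.min()+y0,ys.max()+y0); return rc
t,s=T['color'],S['color']
dark=lambda p:p.max(2)<60
c=blob(t,(270,240,315,295),dark,'cradle')
print(' z0',onz(T,*c[0],0.0),'z45',onz(T,*c[0],0.045))
g=blob(t,(278,250,300,282),lambda p:(p.min(2)>85)&(p.max(2)<190),'scan')
print(' ',onz(T,*g[0],.119))
h=blob(t,(355,180,387,205),dark,'handle'); 
hs=blob(s,(325,140,372,175),dark,'handleS')
print(tri(T,h[0],S,hs[0]), onz(T,*h[0],.229))
print('label',onz(T,410,244.5,.054))
print('cheek rear-top edge L,R',onz(T,368+160/4,160+40/4,.146),onz(T,368+385/4,160+112/4,.146), 'left cheek front', onz(T,368+112/4,160+180/4,.146))
print('base front L,R',onz(T,368+28/4,160+368/4,.03),onz(T,368+255/4,160+433/4,.03))
o=np.kron(t[175:210,350:395].max(2)<60,1).astype(int)
for q in o[::2]: print(''.join('#' if v else '.' for v in q))
E
```

```text
cradle 437 cen [291.54462243 268.72540046] rect [290.5 267.5] [27. 21.] 90.0 bb 280 301 254 281
 z0 [ 0.45975166 -0.01001413  0.        ] z45 [ 0.45611364 -0.01330322  0.045     ]
scan 152 cen [287.53947368 264.5       ] rect [287.5 264.5] [15.  9.] 90.0 bb 283 292 257 272
  [ 0.45796548 -0.01094624  0.119     ]
handle 136 cen [374.66176471 194.52205882] rect [374.4 194.7] [25.4  6.2] 20.6 bb 363 386 189 200
handleS 381 cen [343.55905512 153.90551181] rect [347.  152.5] [17. 36.] 90.0 bb 329 365 144 161
(array([ 0.61160409, -0.22279579,  0.24694621]), np.float64(0.00668385174448232)) [ 0.61409828 -0.22760381  0.229     ]
label [ 0.51561549 -0.34104759  0.054     ]
cheek rear-top edge L,R [ 0.69874859 -0.32541874  0.146     ] [ 0.64948171 -0.4687727   0.146     ] left cheek front [ 0.60639936 -0.29156017  0.146     ]
base front L,R [ 0.49851446 -0.24745091  0.03      ] [ 0.45187273 -0.40340729  0.03      ]
.............................................
.............................................
.............##..............................
.............................................
...........#....#............................
.............................................
.............................................
.............#####.....................#.....
.............##########................#...#.
..............###############.........##...##
...................################..###...##
........................#############.......#
...........................#..#######........
.............................................
.............................................
.............................................
.............................................
.............................................
```

Emit:
drive_tool(
  series=[
    [[3.4, 4.3, 1.2], -1.4],
    [[3.4, 4.3, 1.2], -1.4],
    [[3.4, 4.3, 1.2], -1.4],
    [[3.4, 4.3, 1.2], -1.4],
    [[3.4, 4.3, 1.2], -1.4],
    [[3.4, 4.3, 1.2], -1.4],
    [[1.5, 4.3, 0], -1.4],
    [[1.5, 4.3, 0], -1.4],
    [[1.5, 4.3, 0], -1.4],
    [[1.5, 4.3, 0], -1.0],
  ],
  hand=0,
  newtons=25,
)

```text
time: 1.35
ee_pos: [0.4114, -0.1759, 0.3024]
eef_rot: [1.0, -0.0, -0.0, 0.0]
ft_force: [-0.1, -0.6, 0.4]
width: 0.087
grip_force: 0.0
```

Emit:
drive_tool(
  series=[
    [[1.0, 3.3, 0], 0],
    [[1.0, 3.3, 0], 0],
    [[1.0, 3.3, -0.5], 0],
    [[1.0, 3.3, -0.5], 0],
    [[0.7, 3.3, -1.0], 0],
    [[0, 0, -1.0], 0],
    [[0, 0, 0], 0],
    [[0, 0, 0], 0],
    [[0, 0, 0], 0],
    [[0, 0, 0], 0],
  ],
)

```text
time: 2.6
ee_pos: [0.4583, -0.0128, 0.2728]
eef_rot: [1.0, -0.0, 0.0, 0.0]
ft_force: [-0.3, -0.4, -0.3]
width: 0.0871
grip_force: 0.0
```

```bash
cat >> h.py <<'E'
from scipy.spatial.transform import Rotation as Ro
def wrist(f):
    st=r.read_state(); c=vision.camera('wrist')
    cv2.imwrite(f'pics/{f}.png',cv2.cvtColor(c['color'],cv2.COLOR_RGB2BGR))
    c['p']=st['ee_pos'];c['q']=st['eef_rot']; np.savez(f'pics/{f}.npz',**c); return c
def wz(c,u,v,z):
    K,M=c['intrinsics'],c['mount']; a=np.array([(u-K[0][2])/K[0][0],(v-K[1][2])/K[1][1]]); th=np.linalg.norm(a)+1e-12
    d=np.r_[a/th*np.sin(th),np.cos(th)]; Rt=Ro.from_quat(c['q']).as_matrix()
    o=Rt@M[:3,3]+c['p']; d=Rt@M[:3,:3]@d; return o+d*(z-o[2])/d[2]
def wp(c,X):
    K,M=c['intrinsics'],c['mount']; Rt=Ro.from_quat(c['q']).as_matrix()
    x=M[:3,:3].T@(Rt.T@(np.array(X)-c['p'])-M[:3,3]); th=np.arctan2(np.hypot(x[0],x[1]),x[2]); n=x[:2]/np.hypot(x[0],x[1])
    return n*th*[K[0][0],K[1][1]]+[K[0][2],K[1][2]]
E
python3 - <<'E'
from h import *
c=wrist('w1'); print(c['p'],c['q'],c['intrinsics'],c['mount'])
print(wp(c,[.458,-.011,.119]))
E
```

```text
[ 0.45831393 -0.01280016  0.27280638] [ 9.99999972e-01 -9.83074872e-05  1.86358198e-04  1.10330219e-04] [[371.64829954   0.         319.72659015]
 [  0.         371.64829954 242.68611489]
 [  0.           0.           1.        ]] [[-9.44913826e-05 -9.57494403e-01 -2.88451832e-01  8.04001690e-02]
 [ 9.99999975e-01 -1.48518426e-04  1.65414728e-04 -1.08743345e-04]
 [-2.01224088e-04 -2.88451809e-01  9.57494393e-01 -1.52576018e-01]
 [ 0.00000000e+00  0.00000000e+00  0.00000000e+00  1.00000000e+00]]
[317.63915206 229.73707929]
```

View pics/w1.png

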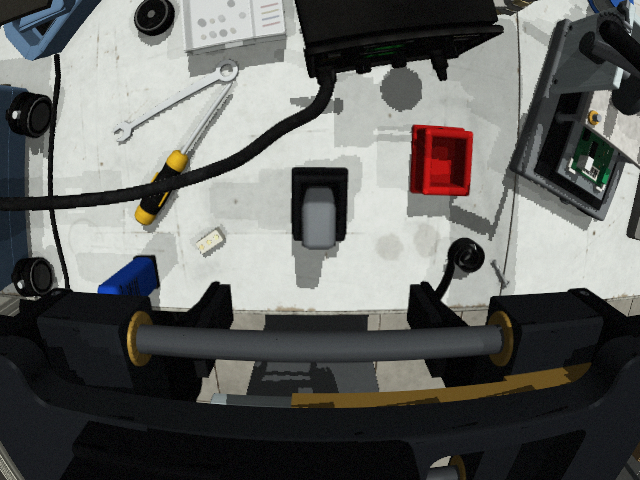

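The wrist view shows the grey reader top around (319,232) in the black cradle, spanning columns 292–347. It's almost under the tool.

```bash
python3 - <<'E'
from h import *
c=dict(np.load('pics/w1.npz'));im=c['color'].astype(int)
for v in (215,225,235,243): print(v,[tuple(im[v,u]) [1] for u in range(290,352,3)])
print('col320',[im[v,320][1] for v in range(165,260,3)])
for u,v in((319.5,230),(319.5,247),): print(wz(c,u,v,.119))
for u in (292,319.5,347.5): print(wz(c,u,172,.045),wz(c,u,238,.045))
E
```

```text
215 [np.int64(155), np.int64(16), np.int64(15), np.int64(20), np.int64(58), np.int64(101), np.int64(118), np.int64(130), np.int64(127), np.int64(127), np.int64(132), np.int64(130), np.int64(130), np.int64(123), np.int64(106), np.int64(48), np.int64(10), np.int64(14), np.int64(7), np.int64(158), np.int64(190)]
225 [np.int64(206), np.int64(9), np.int64(19), np.int64(8), np.int64(40), np.int64(99), np.int64(119), np.int64(127), np.int64(126), np.int64(127), np.int64(127), np.int64(128), np.int64(125), np.int64(117), np.int64(106), np.int64(49), np.int64(13), np.int64(19), np.int64(12), np.int64(202), np.int64(219)]
235 [np.int64(224), np.int64(45), np.int64(22), np.int64(15), np.int64(40), np.int64(99), np.int64(116), np.int64(124), np.int64(126), np.int64(123), np.int64(123), np.int64(124), np.int64(124), np.int64(113), np.int64(104), np.int64(45), np.int64(21), np.int64(18), np.int64(18), np.int64(220), np.int64(219)]
243 [np.int64(224), np.int64(129), np.int64(128), np.int64(133), np.int64(58), np.int64(95), np.int64(116), np.int64(126), np.int64(125), np.int64(126), np.int64(124), n
[... 217 characters left out ...]
t64(22), np.int64(11), np.int64(0), np.int64(25), np.int64(68), np.int64(70), np.int64(68), np.int64(72), np.int64(84), np.int64(123), np.int64(127), np.int64(130), np.int64(127), np.int64(128), np.int64(132), np.int64(124), np.int64(127), np.int64(126), np.int64(128), np.int64(124), np.int64(121), np.int64(124), np.int64(124), np.int64(93), np.int64(82), np.int64(128), np.int64(125), np.int64(125)]
[ 0.45776741 -0.01258606  0.119     ]
[ 0.44258068 -0.01257904  0.119     ]
[0.49984889 0.01558422 0.045     ] [0.42944313 0.01677806 0.045     ]
[ 0.49970453 -0.01259093  0.045     ] [ 0.42942138 -0.0125609   0.045     ]
[ 0.49983034 -0.04127957  0.045     ] [ 0.42941875 -0.04243455  0.045     ]
```

Emit:
drive_tool(
  series=[
    [[0.2, 0, -3.0], 0],
    [[0, 0, -3.0], 0],
    [[0, 0, -3.0], 0],
    [[0, 0, -3.0], 0],
    [[0, 0, -2.5], 0],
    [[0, 0, -2.0], 0],
    [[0, 0, -1.5], 0],
    [[0, 0, -0.8], 0],
    [[0, 0, 0], 0],
    [[0, 0, 0], 0],
  ],
)

```text
time: 3.9
ee_pos: [0.4607, -0.0124, 0.0852]
eef_rot: [1.0, 0.0, 0.001, 0.0]
ft_force: [-0.0, -0.0, -0.5]
width: 0.0868
grip_force: 0.0
```

Emit:
drive_tool(
  series=[
    [[0, 0, 0], 0],
    [[0, 0, 0], 0],
    [[0, 0, 0], 0],
    [[0, 0, 0], 0],
    [[0, 0, 0], 0],
    [[0, 0, 0], 0],
    [[0, 0, 0], 0],
    [[0, 0, 0], 0],
    [[0, 0, 0], 0],
    [[0, 0, 0], 0],
  ],
  hand=1,
  newtons=20,
)

```text
time: 5.15
ee_pos: [0.4602, -0.0124, 0.0845]
eef_rot: [1.0, 0.0, -0.0, 0.0]
ft_force: [-0.3, 1.0, -0.6]
width: 0.0302
grip_force: 20.0
```

Emit:
drive_tool(
  series=[
    [[0, 0, 0.8], 0],
    [[0, 0, 1.8], 0],
    [[0, 0, 2.5], 0],
    [[0, 0, 3.0], 0],
    [[0, 0, 3.0], 0],
    [[0, 0, 3.0], 0],
    [[0, -2.5, 2.0], 0],
    [[0, -3.5, 1.0], 0],
    [[0, -4.0, 0], 0],
    [[0, -4.0, 0], 0],
  ],
)

```text
time: 6.4
ee_pos: [0.4603, -0.1534, 0.2573]
eef_rot: [1.0, 0.001, 0.001, 0.0]
ft_force: [0.2, 0.6, -1.0]
width: 0.0299
grip_force: 20.0
```

Emit:
drive_tool(
  series=[
    [[0.5, -3.0, 0], 0],
    [[0.5, -2.0, 0], 0],
    [[0, -1.0, 0], 0],
    [[0, 0, 0], 0],
    [[0, 0, 0], 0],
    [[0, 0, 0], 0],
    [[0, 0, 0], 0],
    [[0, 0, 0], 0],
    [[0, 0, 0], 0],
    [[0, 0, 0], 0],
  ],
)

```text
time: 7.65
ee_pos: [0.4703, -0.2124, 0.2556]
eef_rot: [1.0, 0.0, 0.0, 0.0]
ft_force: [1.2, -0.9, -2.3]
width: 0.03
grip_force: 20.0
```

```bash
python3 - <<'E'
from h import *
c=wrist('w2'); print(c['p'],c['q'])
u,v=wp(c,[.516,-.341,.054]).astype(int);print(u,v, 'handle',wp(c,[.614,-.228,.229]))
im=cv2.imread('pics/w2.png'); x0,y0=max(0,min(u-50,540)),max(0,v-40)
print(x0,y0); a=cv2.resize(im[y0:y0+80,x0:x0+100],None,fx=4,fy=4,interpolation=cv2.INTER_CUBIC)
b=cv2.resize(im,(400,300));cv2.imwrite('pics/cropC.png',np.hstack([a,np.vstack([b,np.zeros((20,400,3),np.uint8)])]))
E
```

```text
[ 0.47025915 -0.2124269   0.2555569 ] [9.99999979e-01 2.05428112e-04 1.13873557e-05 7.90507791e-06]
449 173 handle [352.4979456    8.20313451]
399 133
```

View pics/cropC.png

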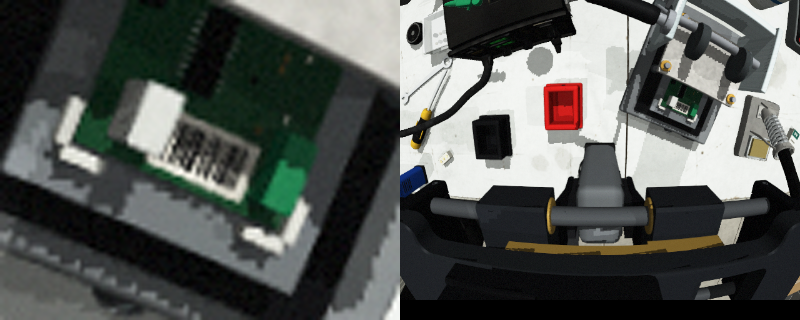

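The label is at wrist pixel (450,173), matching the prediction from (0.516, -0.341). I'm moving over it now.

Emit:
drive_tool(
  series=[
    [[0.9, -2.6, 0], 0],
    [[0.9, -2.6, -0.5], 0],
    [[0.9, -2.6, -0.8], 0],
    [[0.9, -2.6, -1.0], 0],
    [[0.6, -1.6, -1.2], 0],
    [[0.4, -0.9, -1.0], 0],
    [[0, 0, 0], 0],
    [[0, 0, 0], 0],
    [[0, 0, 0], 0],
    [[0, 0, 0], 0],
  ],
)

```text
time: 8.95
ee_pos: [0.5164, -0.3412, 0.2111]
eef_rot: [1.0, 0.0, 0.0, 0.0]
ft_force: [-0.1, 0.1, 0.0]
width: 0.0301
grip_force: 20.0
```

Emit:
drive_tool(
  series=[
    [[0, 0, 0], 0],
    [[0, 0, 0], 0],
    [[0, 0, 0], 0],
    [[0, 0, 0], 0],
    [[0, 0, 0], 0],
    [[0, 0, 0], 0],
    [[0, 0, 0], 0],
    [[0, 0, 0], 0],
    [[0, 0, 0], 0],
    [[0, 0, 0], 0],
  ],
)

```text
time: 10.2
ee_pos: [0.5163, -0.3414, 0.2106]
eef_rot: [1.0, 0.0, 0.0, 0.0]
ft_force: [-0.8, 0.1, -2.2]
width: 0.03
grip_force: 20.0
```

Emit:
drive_tool(
  series=[
    [[0, 0, 0], 0],
    [[-0.6, 2.0, 1.6], 0],
    [[-0.6, 3.0, 1.6], 0],
    [[-0.7, 4.0, 1.4], 0],
    [[-0.8, 4.0, 0], 0],
    [[-0.8, 4.0, 0], 0],
    [[-0.8, 4.0, 0], 0],
    [[-0.7, 4.0, 0], 0],
    [[-0.6, 4.0, 0], 0],
    [[0, 2.0, 0], 0],
  ],
)

```text
time: 11.45
ee_pos: [0.4599, -0.0292, 0.257]
eef_rot: [1.0, 0.001, 0.0, 0.0]
ft_force: [-0.2, -1.0, -1.0]
width: 0.03
grip_force: 20.0
```

Emit:
drive_tool(
  series=[
    [[0, 1.0, 0], 0],
    [[0, 0.9, 0], 0],
    [[0, 0, 0], 0],
    [[0, 0, 0], 0],
    [[0, 0, -2.0], 0],
    [[0, 0, -2.0], 0],
    [[0, 0, -2.0], 0],
    [[0, 0, -2.0], 0],
    [[0, 0, 0], 0],
    [[0, 0, 0], 0],
  ],
)

```text
time: 12.7
ee_pos: [0.4607, -0.0127, 0.1773]
eef_rot: [1.0, -0.0, 0.0, -0.0]
ft_force: [-0.6, 0.6, -0.2]
width: 0.0295
grip_force: 20.0
```

```bash
python3 - <<'E'
from h import *
c=wrist('w3'); p=c['p'];print(p)
T=snap('top','top1');S=snap('scene','scene1')
f=lambda im,x,y,w,h,k:cv2.resize(im[y:y+h,x:x+w],None,fx=k,fy=k,interpolation=cv2.INTER_CUBIC)
cv2.imwrite('pics/cropD.png',np.hstack([f(cv2.imread('pics/w3.png'),240,130,160,160,2.5),f(cv2.imread('pics/scene1.png'),240,240,100,100,4)]))
# cradle foot centre seen in w2
w=dict(np.load('pics/w2.npz')); m=(w['color'].max(2)<60).astype(np.uint8); x0,y0=110,170
k=m[y0:265,x0:185]; n,l,st,ce=cv2.connectedComponentsWithStats(k); i=1+np.argmax(st[1:,4]); print(st[i],ce[i]+[x0,y0])
a,b,ww,hh=st[i][:4]; print(wz(w,x0+a+ww/2,y0+b+hh/2,.02))
E
```

```text
[ 0.46065637 -0.0126648   0.17730496]
[   5   14   65   72 4015] [147.55367372 219.11980075]
[ 0.46104638 -0.01352565  0.02      ]
```

View pics/cropD.png

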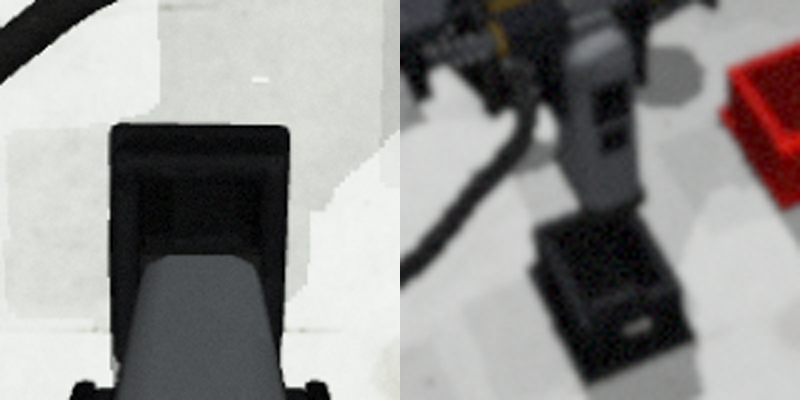

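The reader hangs upright and centred over the black pocket (wrist pixel 320,215). I'm lowering it.

Emit:
drive_tool(
  series=[
    [[0, 0, -1.5], 0],
    [[0, 0, -1.5], 0],
    [[0, 0, -1.2], 0],
    [[0, 0, -1.2], 0],
    [[0, 0, -1.2], 0],
    [[0, 0, -1.0], 0],
    [[0, 0, -0.8], 0],
    [[0, 0, -0.5], 0],
    [[0, 0, -0.3], 0],
    [[0, 0, 0], 0],
  ],
)

```text
time: 14.1
ee_pos: [0.4605, -0.0124, 0.0847]
eef_rot: [1.0, 0.0, 0.0, 0.0]
ft_force: [-0.5, 0.3, -0.7]
width: 0.0297
grip_force: 20.0
```

Emit:
drive_tool(
  series=[
    [[0, 0, 0], 0],
    [[0, 0, 0], 0],
    [[0, 0, 0], 0],
    [[0, 0, 0], 0],
    [[0, 0, 0], 0],
    [[0, 0, 0], 0],
    [[0, 0, 0], 0],
    [[0, 0, 0], 0],
    [[0, 0, 0], 0],
    [[0, 0, 0], 0],
  ],
  hand=0,
)

```text
time: 15.35
ee_pos: [0.4603, -0.0124, 0.0846]
eef_rot: [1.0, 0.0, 0.0, 0.0]
ft_force: [-0.0, -0.0, 0.2]
width: 0.0869
grip_force: 0.0
```

Emit:
drive_tool(
  series=[
    [[0, 0, 1.5], 0],
    [[0, 0, 3.0], 0],
    [[0, 0, 4.0], 0],
    [[0, 0, 4.0], 0],
    [[0, 0, 4.0], 0],
    [[0, 0, 4.0], 0],
    [[0, 0, 3.0], 5],
    [[0, -1.0, 0.5], 7],
    [[1.0, -2.0, 0], 8],
    [[1.0, -2.0, 0], 8],
  ],
)

```text
time: 16.6
ee_pos: [0.4804, -0.0627, 0.3259]
eef_rot: [0.97, 0.245, 0.001, 0.0]
ft_force: [0.1, -0.4, -0.4]
width: 0.0869
grip_force: 0.0
```

```bash
python3 - <<'E'
from h import *
s=r.read_state(); print(s['joint_positions'],s['ee_pos'],np.degrees(2*np.arctan2(s['eef_rot'][1],s['eef_rot'][0])))
T=snap('top','top2')
E
```

```text
[ 0.67335138  0.01706827 -0.6382158   1.6320684   0.01073243  1.49444928
 -1.04190646] [ 0.48036728 -0.06267617  0.3259093 ] 28.332128014256043
```

Emit:
drive_tool(
  series=[
    [[1.5, -1.8, 0], 5],
    [[1.5, -1.8, 0], 5],
    [[1.5, -1.8, 0], 5],
    [[1.5, -1.8, 0], 5],
    [[1.5, -1.8, 0], 5],
    [[1.5, -1.8, 0], 5],
    [[1.5, -1.8, 0], 5],
    [[1.5, -1.8, 0], 5],
    [[1.2, -1.9, 0], 2.7],
    [[0, 0, 0], 0],
  ],
)

```text
time: 17.9
ee_pos: [0.6122, -0.2265, 0.3247]
eef_rot: [0.816, 0.578, 0.0, -0.0]
ft_force: [-0.2, -0.3, 0.0]
width: 0.0871
grip_force: 0.0
```

Emit:
drive_tool(
  series=[
    [[0, 0, 0], 0],
    [[0, 0, 0], 0],
    [[0, 0, 0], 0],
    [[0, 0, 0], 0],
    [[0, 0, 0], 0],
    [[0, 0, 0], 0],
    [[0, 0, 0], 0],
    [[0, 0, 0], 0],
    [[0, 0, 0], 0],
    [[0, 0, 0], 0],
  ],
)

```text
time: 19.15
ee_pos: [0.6122, -0.2254, 0.3246]
eef_rot: [0.816, 0.579, 0.0, 0.0]
ft_force: [-0.3, -0.0, 0.8]
width: 0.0871
grip_force: 0.0
```

```bash
python3 - <<'E'
from h import *
c=wrist('w4'); s=r.read_state(); print(s['joint_positions'],c['p'],np.degrees(2*np.arctan2(c['q'][1],c['q'][0])))
print(wp(c,[.613,-.227,.229]))
# reader check in top1 vs cradle
T=dict(np.load('pics/top2.npz'));t=T['color'][250:282,278:304].astype(int);m=(t.min(2)>85)&(t.max(2)<190);y,x=np.where(m);print(x.mean()+278,y.mean()+250)
E
```

```text
[ 0.69754828  0.43106723 -0.61233756  1.19330208  0.24252307  1.58770574
 -0.202651  ] [ 0.61223931 -0.22543907  0.3245855 ] 70.7230671362261
[320.14623595 251.17264931]
290.5 265.5
```

View pics/w4.png

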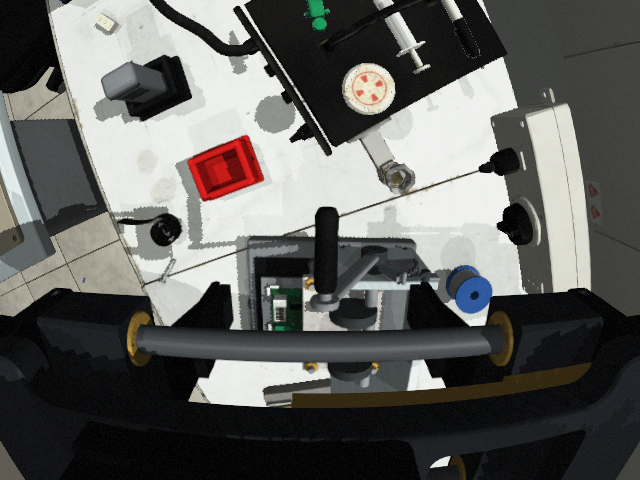

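The grip runs from wrist pixel (326,207) to (325,292), aligned with the jaws and about 5 px from the predicted centre. The reader stands in its cradle at upper left (140,85).

```bash
python3 - <<'E'
from h import *
c=dict(np.load('pics/w4.npz')); im=c['color'].astype(int)
for v in (215,230,245,260,275): 
    u=[x for x in range(305,350) if im[v,x].max()<55]; print(v,u[0],u[-1],len(u))
print([im[v,326].max() for v in range(200,306,4)])
for p in((326,207),(325.5,250),(325,292)): print(wz(c,*p,.229))
# plan
a=np.radians(-19); xj=np.array([np.cos(a),np.sin(a),0]); H=wz(c,325.5,250,.229)
P=H+xj*.125*np.cos(np.radians(65)); P[2]=.116; print('pivot',P)
for q in np.arange(0,.69,.068):
    th=np.radians(65)-q; print(round(q,3),np.round(P-xj*.125*np.cos(th)+[0,0,.125*np.sin(th)],4))
E
```

```text
215 315 337 23
230 316 337 22
245 314 337 24
260 305 337 33
275 313 349 32
[np.int64(228), np.int64(231), np.int64(11), np.int64(19), np.int64(22), np.int64(27), np.int64(16), np.int64(24), np.int64(25), np.int64(24), np.int64(16), np.int64(21), np.int64(22), np.int64(19), np.int64(21), np.int64(20), np.int64(19), np.int64(19), np.int64(20), np.int64(21), np.int64(18), np.int64(21), np.int64(21), np.int64(20), np.int64(160), np.int64(144), np.int64(87)]
[ 0.62717362 -0.19851091  0.229     ]
[ 0.61683178 -0.22742449  0.229     ]
[ 0.60598081 -0.25784603  0.229     ]
pivot [ 0.66678096 -0.24462337  0.116     ]
0.0 [ 0.6168 -0.2274  0.2293]
0.068 [ 0.6097 -0.225   0.2254]
0.136 [ 0.6028 -0.2226  0.2211]
0.204 [ 0.5962 -0.2203  0.2162]
0.272 [ 0.5899 -0.2181  0.2109]
0.34 [ 0.584  -0.2161  0.2052]
0.408 [ 0.5784 -0.2142  0.199 ]
0.476 [ 0.5733 -0.2124  0.1925]
0.544 [ 0.5686 -0.2108  0.1856]
0.612 [ 0.5644 -0.2094  0.1784]
0.68 [ 0.5606 -0.2081  0.1709]
```

Emit:
drive_tool(
  series=[
    [[0.4, -0.2, -1.5], 0],
    [[0, 0, -2.0], 0],
    [[0, 0, -2.0], 0],
    [[0, 0, -1.8], 0],
    [[0, 0, -1.5], 0],
    [[0, 0, -1.0], 0],
    [[0, 0, -0.8], 0],
    [[0, 0, 0], 0],
    [[0, 0, 0], 0],
    [[0, 0, 0], 0],
  ],
)

```text
time: 20.45
ee_pos: [0.6165, -0.2274, 0.2191]
eef_rot: [0.816, 0.579, 0.0, 0.0]
ft_force: [-0.9, -0.3, -0.5]
width: 0.0869
grip_force: 0.0
```

Emit:
drive_tool(
  series=[
    [[0, 0, 0], 0],
    [[0, 0, 0], 0],
    [[0, 0, 0], 0],
    [[0, 0, 0], 0],
    [[0, 0, 0], 0],
    [[0, 0, 0], 0],
    [[0, 0, 0], 0],
    [[0, 0, 0], 0],
    [[0, 0, 0], 0],
    [[0, 0, 0], 0],
  ],
  hand=1,
  newtons=35,
)

```text
time: 21.7
ee_pos: [0.6162, -0.2274, 0.2185]
eef_rot: [0.816, 0.579, -0.0, -0.0]
ft_force: [0.3, 0.5, 0.6]
width: 0.0146
grip_force: 34.9
```

Emit:
drive_tool(
  series=[
    [[-0.7, 0.24, -0.4], 0],
    [[0, 0, 0], 0],
    [[-0.7, 0.24, -0.42], 0],
    [[0, 0, 0], 0],
    [[-0.65, 0.23, -0.49], 0],
    [[0, 0, 0], 0],
    [[-0.63, 0.22, -0.53], 0],
    [[0, 0, 0], 0],
    [[-0.59, 0.2, -0.57], 0],
    [[0, 0, 0], 0],
  ],
)

```text
time: 22.95
ee_pos: [0.5836, -0.2154, 0.1945]
eef_rot: [0.815, 0.579, 0.0, -0.0]
ft_force: [4.6, 3.8, 5.0]
width: 0.0153
grip_force: 34.9
```

```bash
cat > q.py <<'E'
from h import *
s=r.read_state(); a=np.radians(-19.3); xj=np.array([np.cos(a),np.sin(a),0])
P0=np.array([.6162,-.2274,.229])  # handle at rest (xy from the grip)
P=P0+xj*.125*np.cos(np.radians(65)); P[2]=.116
h=s['ee_pos']+[0,0,.229-.2185]; d=h-P
print(s['time'],s['ee_pos'],s['ft_force'],s['width'],s['grip_force'])
f=-(d@xj); print('q',np.radians(65)-np.arctan2(d[2],f),'rad',np.hypot(f,d[2]),'lat',d@np.cross([0,0,1],xj))
E
python3 q.py
```

```text
22.95 [ 0.58355841 -0.21538758  0.19446903] [4.55464417 3.78316803 4.98761362] 0.015296180021991995 34.945443836040795
q 0.3413394257719543 rad 0.12486022066172042 lat 0.0005488153124737892
```

Emit:
drive_tool(
  series=[
    [[-0.56, 0.19, -0.62], 0],
    [[0, 0, 0], 0],
    [[-0.51, 0.18, -0.65], 0],
    [[0, 0, 0], 0],
    [[-0.47, 0.16, -0.69], 0],
    [[0, 0, 0], 0],
    [[-0.42, 0.14, -0.72], 0],
    [[0, 0, 0], 0],
    [[0, 0, 0], 0],
    [[0, 0, 0], 0],
  ],
)

```text
time: 24.2
ee_pos: [0.5647, -0.2084, 0.1687]
eef_rot: [0.815, 0.579, 0.001, 0.0]
ft_force: [2.4, 6.1, 9.6]
width: 0.015
grip_force: 35.0
```

```bash
python3 q.py
```

```text
24.2 [ 0.56470572 -0.20840021  0.16868931] [2.4458738  6.12087965 9.56127749] 0.015003610936128823 34.97541046701372
q 0.6038991636488967 rad 0.12487497879333397 lat 0.0009124145741370678
```

Emit:
drive_tool(
  series=[
    [[-0.2, 0.07, -0.4], 0],
    [[0, 0, 0], 0],
    [[-0.2, 0.06, -0.4], 0],
    [[0, 0, 0], 0],
    [[0, 0, 0], 0],
    [[0, 0, 0], 0],
    [[0, 0, 0], 0],
    [[0, 0, 0], 0],
    [[0, 0, 0], 0],
    [[0, 0, 0], 0],
  ],
)

```text
time: 25.45
ee_pos: [0.5606, -0.2069, 0.1607]
eef_rot: [0.815, 0.579, 0.001, -0.0]
ft_force: [0.8, 6.5, 10.1]
width: 0.0149
grip_force: 35.0
```

```bash
python3 q.py; python3 - <<'E'
from h import *
c=wrist('w5');T=snap('top','top3');S=snap('scene','scene3')
f=lambda im,x,y,w,h,k:cv2.resize(im[y:y+h,x:x+w],None,fx=k,fy=k,interpolation=cv2.INTER_CUBIC)
cv2.imwrite('pics/cropE.png',np.hstack([cv2.resize(cv2.imread('pics/w5.png'),(500,375)),f(cv2.imread('pics/scene3.png'),260,250,75,94,4)[:375]]))
E
```

```text
25.45 [ 0.56064485 -0.20689396  0.16067445] [ 0.75219681  6.48648732 10.05585178] 0.014886501409912968 34.98044676147401
q 0.6768643804739979 rad 0.12488672862999464 lat 0.000991840463561455
```

View pics/cropE.png

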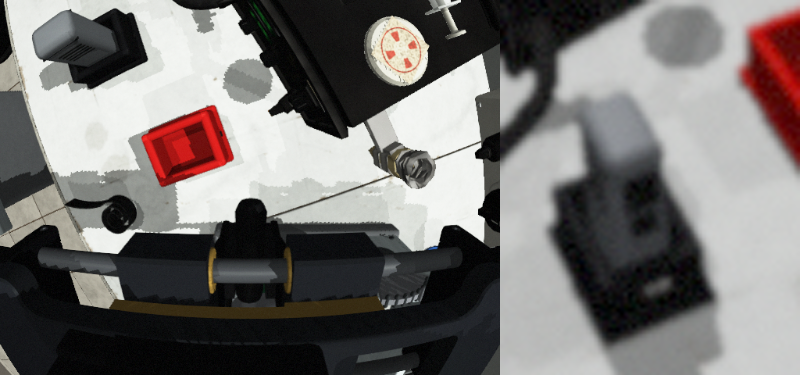

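The fingers hold the grip at wrist-crop pixel (250,215), with the lever at about 0.677 rad. The reader stands upright in its black cradle at scene-crop (620,230). I'm handing the job in.

```bash
python3 q.py; python3 -c "
from bench import r
print(r.close_job())"
```

```text
25.6 [ 0.5606784  -0.20693646  0.16073756] [2.06608366 5.78641347 9.97727068] 0.01471812727379439 34.980358304455876
q 0.6762492990914746 rad 0.12487361979066545 lat 0.0009628209979116988
the job is handed in; nothing more can be done
None
```

The job is handed in at 25.6 s, though the hand-in gave no verdict: the reader was held still about 8 cm over the label for over a second and is back in its cradle, and the lever is held in its fourth click at about 0.68 rad, worked out from the tool position.

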